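# Latch the docking carriage of a test fixture

## Robot

A 7-joint arm with a two-finger parallel gripper is mounted at the origin on the work surface. World frame = base frame: x ahead of the robot, y to its left, z up, the work surface at z = 0. Lengths are in m, angles in rad, forces in N, time in s.
With the tool pointing down it reaches from about 0.425 to 0.95 m from the base axis. Payload 4.7 kg.
Tool frame: the origin (TCP) lies where the fingers leave the gripper's body, on its centre line; the fingertips stand 70 mm ahead of it and the grasp point (between the pads) lies 51 mm ahead of it (env.grip_depth is the distance from the TCP to the grasp point, in m); x points along the fingers, y is the direction in which the jaws open and shut, and the axes are right-handed (so a half turn about x gives the same grasp; the last joint's range is limited). The gripper opens to 87 mm and grips with 3 to 60 N. Pads are 19 mm wide; open, the fingers measure 117 mm over their backs; the gripper's body (75 mm by 190 mm) begins 51 mm behind the grasp point.
Start: joints at [1.277, 0.469, -0.049, 1.532, 0.024, 1.141, -0.082], TCP at [0.177, -0.651, 0.292] pointing down, gripper open.
Joint ranges: [-2.59, 2.59], [-0.33, 1.99], [-1.39, 1.29], [0.1, 2.45], [-1.04, 4.18], [0.21, 1.99], [-2.66, 2.66]. Speed limits (rad/s): [2.57, 2.57, 3.14, 3.14, 3.14, 3.14, 3.14].

## Interface

Orientations are given as [roll, pitch, yaw] about the fixed x, y, z axes, in that order (R = Rz(yaw) Ry(pitch) Rx(roll)).
In Python, from workcell import env gives the robot as it stands.
- The arm moves only by the shell command python3 -m handwheel 'ROWS' [FORCE]. ROWS is JSON, one flat list of numbers, 7 for each row, row after row: the shift along the tool's x, y, z in units of 40 mm (1.0 is 40 mm), then the turn, a rotation vector about the tool's x, y, z in units of 6 degrees (1.0 is 6 degrees), then the gripper command: -1 is fully open, 1 is shut, values between are in proportion. A call has 1 to 8 rows; each row is the pose to reach, as a shift and turn from the pose commanded when the call began, along the tool's axes at that moment; what a row does not reach only later rows make up. A row lasts 1/10 s, in which the tool goes at most 50 mm and 8.59 degrees, less where a joint would pass 70% of its speed; a pose out of reach is approached as far as the arm can. A call with a gripper value outside its range is refused whole. The fingers move at their own pace and stop on an object; FORCE is the grip in N (left out, the last holds). Time passes only in rows, so rows that repeat a pose let the fingers close. It gives the time, the measured TCP pose, the force and the opening at its end, in the units of the state.
- env.sense(): the state, without advancing time (a new reading comes with each control period).
- env.camera(name): name is "scene" or "top" or "wrist"; returns a dict with "pixels" (480x640x3 uint8, red, green, blue), "depth" (480x640 float32, m along the optical axis (not along the pixel's ray), 0 where there is no reading), "fx", "fy", "cx", "cy" (pixels), "extrinsics" (4x4, takes a point from camera to world coordinates). Camera axes: x right, y up, looking along -z (the intrinsics and any distortion apply to the point x, -y, -z); pixel columns grow to the right and rows downward; lengths in m; the calibration is good to about 2 mm. A picture is of the moment at which its call begins.
- env.job_done(): hands the job in, once; it reports no verdict.
Trained networks look in a picture, given as the dict that the camera call returned (one of the last four; its "shot" number tells which), for a name from the list of things; names that differ only in an ending like _2 or _b are one class to them, and where a whole thing is asked for, a point or a joint stands for the part that bears it (a point fixed in the world has none). Each returns a list of dicts, best first, with "score" (0 to 1); they miss things now and then, are a little off and sometimes report something else, mostly with a low value. They report only what shows in the picture. A call takes as long as a camera call.
- env.look_for(picture, query): "location" ([row, column] in pixels, amid what is visible of it).
- env.spot_point(picture, query): "location" ([row, column] in pixels: a listed point, or the origin of a listed thing).
The state is a dict: "clock": time; "qpos": joint angles; "qd": joint speeds; "joint_efforts": joint torques, N m; "position": TCP position; "tcp_rot": TCP orientation; "force": force on the tool from outside, world axes, zero at the start; "ft_torque": the same for the moment, N m; "gripper_width": opening from 0.0 (shut) to 1.0 (fully open).
Only numpy, scipy, OpenCV 4.12 (cv2) and the standard library are available. Lean on these libraries where they do the work, as an engineer would, in place of code of your own. Each camera call takes 0.05 s, during which the arm holds its last target.

## Task

Close the draw latch on the test fixture so that it holds the sliding carriage docked: lift the wire loop's cross bar over the two keeper hooks and lower it until it sits down behind them, then throw the lever over past its toggle point and press it home until it rests on the stop screw. Feel for the contacts: do not jam the bar against the hooks or carriage or lean hard on the stop screw; leave the mug, spare module and screwdriver where they are, and let go at the end.

Things in the scene. Friction and masses are not known exactly. Their poses are not given: they have to be found in the camera images.
- fixture: Aluminium base plate 124 x 370 x 12 mm, fixed to the bench. Origin on the bench right under the lever's pivot; z up, +y level from lever to carriage, x across. The mechanism moves in its plane x = 0. Plate: y -130 to 240 mm. Pivot ears: 24 mm long (y), 42 mm wide, top z 60. Black contact blocks at x +-54, y 109 to 129, top z 48 mm.
- carriage: Sliding carriage on the plate, axes as the fixture. Origin on the fixture's origin when docked; its y in the fixture frame is its distance from docked. Springs hold it 18 mm out at the start and push with 14 N (out) to 30 N (docked). It carries the keeper and a grey module 112 mm wide: y 137 to 227 mm from its origin, top z 82 mm, connectors to z 92.
- keeper (a point): Moves with the carriage: where the bar's centre lies when seated, midway between two keeper hooks (y 65, z 54 mm from the carriage origin). Steel hooks 14 mm wide (x +-28), 6 thick, lean 28 degrees away from the lever, undercut. Tips 12 mm above this point, overhanging 2 mm past it (+y): going down, the bar's centre must pass 7 mm or more beyond this point.
- channel (a point): Moves with the carriage: floor of the channel between the two cheeks that carry the hooks, 34 mm below the keeper point. Cheeks are at x +-21 to +-35 mm, y 48 to 110 mm from the carriage origin, tops 4 mm below the keeper point; the bar seats on them. The channel is 42 mm wide and open above, so fingers can hold the bar's middle while it is lowered.
- pivot (a point): The lever's pivot axis (along fixture x), 50 mm above the fixture's origin.
- lever (a joint): Lever angle, rad. 0 = wide open (rigid limit), handle 72 degrees above level on the carriage side; grows as it swings up, over and down to fixture -y; 1.885 = level. Hooked, dead centre is at 1.81; the stop screw is met at 1.87 to 1.97. Friction 0.25 N m: it stays where left, even just past centre. Starts at 0.65 to 1.05. Hooked, springs resist with up to 14 N at the grip.
- grip (a point): On the centre line of the black lever handle, 100 mm from the pivot. Flat bar 22 mm wide (fixture x), 8 mm thick, 48 to 120 mm from the pivot. y axis: along the handle to its free end; -z: normal of the face to push on, which faces the carriage when open and up when closed. If let go before dead centre with the bar hooked, the springs throw it back.
- loop: U-shaped wire loop. Origin on its hinge axis on the lever, 30 mm from the pivot, 8 degrees ahead (closing sense) of the handle; y axis to the cross bar, 95 mm off; swings freely. Arms 6 mm thick at x +-42. Dragging the bar takes the lever along (8 to 15 N); with the lever wide open the bar reaches 14 mm beyond its seat. Starts lying on or just before the hooks.
- bar (a point): Centre of the loop's steel cross bar: round, 8 mm diameter, 88 mm long along fixture x. Pinch its middle from above, fingers closing along fixture y.
- stop: Lock nut (18 mm diameter, 6 mm high) of the stop screw, on the fixture at y -92 mm under the closed handle; origin at the centre of its underside, 24 mm above the bench. The rigid rubber-capped screw in it, 14 mm diameter, is set to a different height each time: its top is 38.5 to 47.5 mm above the bench, not measured: feel for it. The closed lever rests on it.
- mug: Blue mug, 85 mm high, 76 mm wide, a bystander.
- spare_module: Small metal box 60 x 90 x 34 mm with two connectors, a bystander.
- screwdriver: Grey-handled screwdriver lying on the bench, a bystander.

How it is judged:
On the way, in this order (a step that is already met when the one before it is completed fails the run):
1. the cross bar sits behind the keeper hooks with the lever still open (y of bar in the frame of keeper between -0.002 and 0.015 m and z of bar in the frame of keeper below 0.006 m and value of joint lever below 1.2 rad), for 0.2 s.
2. the lever is past its toggle point with the carriage drawn in (value of joint lever above 1.82 rad and y of carriage in the frame of fixture below 0.003 m), for 0.1 s.
At the end, for the whole second after the job is handed in: Bar seated behind the hooks (within 8 mm of the seat point, at most 6 mm above it), carriage within 3 mm of docked, lever past the toggle (over 1.83 rad), at rest and on the stop screw (over 0.2 N); mug, spare module, screwdriver within 30 mm of their start (value of joint lever above 1.83 rad and y of carriage in the frame of fixture below 0.003 m and z of bar in the frame of keeper below 0.006 m and distance between bar and keeper below 0.008 m and contact force between stop and anything else above 0.2 N and velocity of joint lever between -0.05 and 0.05 rad/s and distance of each of mug, spare_module, screwdriver from where it was at the start of the episode below 0.03 m); the robot touches nothing.
It fails at once if the stop screw is pressed with more than 30 N (contact force between stop and anything else above 30 N).
It fails at once if the loop bears on the carriage with more than 60 N (contact force between loop and carriage above 60 N).
It fails at once if the mug is knocked over (angle between mug's own z axis and vertical above 0.5 rad).
It also fails if it takes over 54 s, if anything falls off the work surface, if the arm or the gripper's body presses on something with over 40 N, if the wrist force passes 120 N, or if a joint passes its speed limit or range.

## Working session

There is one attempt and no reset: what is moved stays moved. The work goes in short steps, Python scripts to look and compute and a shell command to move; the robot and the scene stay as the last step left them, time stands still between calls to the robot, and variables do not carry over. Pictures are saved under pics/ and viewed, and the job is handed in when it is done.

```bash
ls; mkdir -p pics
cat > h.py <<'E'
import numpy as np, cv2
from workcell import env
from scipy.spatial.transform import Rotation as R
def ray(pic,rc):
    x=(rc[1]-pic['cx'])/pic['fx'];y=(rc[0]-pic['cy'])/pic['fy']
    return np.array([x,-y,-1.0])
def pt(pic,rc,d=None):
    E=np.array(pic['extrinsics'])
    if d is None:
        r,c=int(round(rc[0])),int(round(rc[1]))
        w=pic['depth'][max(0,r-1):r+2,max(0,c-1):c+2];w=w[w>0]
        if len(w)==0:return None
        d=np.median(w)
    return E[:3,:3]@(ray(pic,rc)*d)+E[:3,3]
def proj(pic,p):
    E=np.array(pic['extrinsics']);q=E[:3,:3].T@(np.array(p)-E[:3,3])
    return [pic['cy']+pic['fy']*(-q[1])/(-q[2]),pic['cx']+pic['fx']*q[0]/(-q[2])]
def save(pic,name):
    cv2.imwrite('pics/'+name+'.png',pic['pixels'][:,:,::-1])
E
python3 - <<'E'
from h import *
np.set_printoptions(precision=4,suppress=True)
for n in ['scene','top']:
    p=env.camera(n);save(p,n+'0')
    print(n,p['fx'],p['cx'],np.array(p['extrinsics'])[:3,3], [k for k in p])
    for q in ['fixture','keeper','pivot','grip','bar','stop','loop','channel','carriage']:
        try:
            s=env.spot_point(p,q)[:2]
            for a in s: print(q,round(a['score'],2),np.array(a['location']),pt(p,a['location']))
        except Exception as e: print(q,e)
s=env.sense();print(s)
E
```

```text
pics
scene 602.0970126214584 317.4629680665132 [ 0.858  -0.4884  0.7068] ['pixels', 'depth', 'fx', 'fy', 'cx', 'cy', 'extrinsics', 'shot']
fixture 0.76 [284.7 276.2] [0.5493 0.0146 0.0113]
keeper 0.92 [225.7 281.9] [0.4996 0.1233 0.0193]
pivot 0.8 [266.6 272.2] [0.5428 0.0168 0.0466]
pivot 0.24 [256.4 201.5] [0.423  0.0047 0.0213]
grip 0.59 [246.6 255.7] [ 0.5524 -0.036   0.1424]
bar 0.82 [220. 286.] [0.526  0.0913 0.0708]
stop 0.54 [322.  258.9] [ 0.5712 -0.0718  0.0344]
loop 0.5 [215.6 285.5] [0.4944 0.1453 0.0214]
loop 0.16 [226.3 282.1] [0.5003 0.1228 0.0186]
channel 0.89 [236.9 283.2] [0.514  0.1015 0.0194]
channel 0.27 [212.9 365.5] [0.6152 0.1978 0.0356]
top 452.06831539405124 321.4662894889595 [0.5048 0.0075 0.8774] ['pixels', 'depth', 'fx', 'fy', 'cx', 'cy', 'extrinsics', 'shot']
fixture 0.97 [259.1 324.5] [0.531  0.0203 0.0489]
pivot 0.65 [254.6 322.4] [0.5393 0.0242 0.0474]
grip 0.6 [244.7 356.1] [ 0.5506 -0.0322  0.1509]
bar 0.71 [266.5 281.8] [0.5176 0.0961 0.0719]
stop 0.68 [270.3 281.8] [0.5112 0.1017 0.0208]
stop 0.52 [242.  373.2] [ 0.5622 -0.0697  0.0422]
channel 0.88 [267.9 281. ] [0.5157 0.1033 0.0206]
{'clock': 1.0, 'qpos': array([ 1.2771,  0.4686, -0.0486,  1.5325,  0.0241,  1.141 , -0.0823]), 'qd': array([-0.0002,  0.0013,  0.0002, -0.0012, -0.0015,  0.0014,  0.0003]), 'joint_efforts': array([ -0.0001, -50.7844,  -0.0811, -23.646 ,  -0.0613,   0.0312,
         0.    ]), 'position': array([ 0.1767, -0.6515,  0.2923]), 'tcp_rot': array([ 1.7584,  1.5707, -1.1183]), 'force': array([-0.1295,  0.0907,  0.0697]), 'ft_torque': array([-0.0016,  0.0025, -0.0021]), 'gripper_width': 0.9992251736264253}
```

View pics/scene0.png

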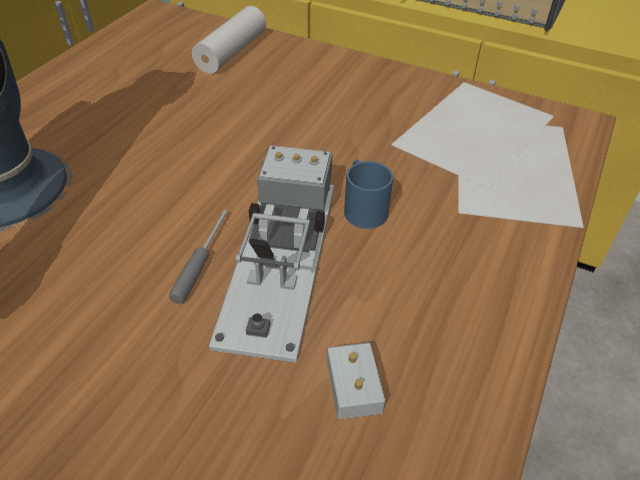

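View pics/top0.png

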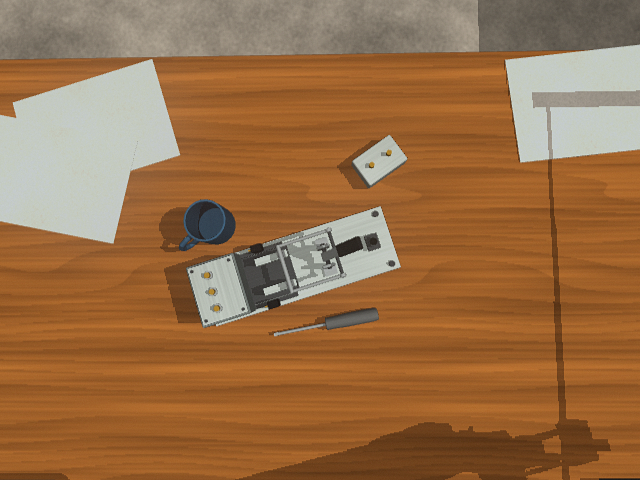

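Run:
```python
from h import *
np.set_printoptions(precision=4,suppress=True)
for n in ['top','scene']:
    p=env.camera(n)
    d=p['depth'];r,c=np.mgrid[0:480,0:640]
    E=np.array(p['extrinsics'])
    P=np.stack([(c-p['cx'])/p['fx']*d,-(r-p['cy'])/p['fy']*d,-d],-1)@E[:3,:3].T+E[:3,3]
    np.save('P_'+n,P)
    zb=np.median(P[...,2][(P[...,0]>.3)&(P[...,0]<.8)&(abs(P[...,1])<.4)&(d>0)])
    print(n,'bench z',zb)
    m=(P[...,2]-zb>.007)&(P[...,2]-zb<.017)&(d>0)&(P[...,0]>.42)&(P[...,0]<.66)&(P[...,1]>-.2)&(P[...,1]<.28)
    nl,lab,st,_=cv2.connectedComponentsWithStats(m.astype(np.uint8))
    i=1+np.argmax(st[1:,4]);pts=P[lab==i][:,:2].astype(np.float32)
    rc=cv2.minAreaRect(pts);print(st[i],rc);print(cv2.boxPoints(rc))
    # module top
    m=(abs(P[...,2]-zb-.082)<.004)&(d>0)&(P[...,0]>.40)&(P[...,0]<.6)&(P[...,1]>.12)&(P[...,1]<.3)
    nl,lab,st,_=cv2.connectedComponentsWithStats(m.astype(np.uint8))
    i=1+np.argmax(st[1:,4]);pts=P[lab==i][:,:2].astype(np.float32)
    rc=cv2.minAreaRect(pts);print('module',st[i],rc);print(cv2.boxPoints(rc), P[lab==i][:,2].mean())
```

```text
top bench z 0.0005416841444529918
[ 261  206  140  100 3944] ((0.539230465888977, 0.012478262186050415), (0.12401183694601059, 0.24768976867198944), 17.420841217041016)
[[ 0.443   0.1121]
 [ 0.5171 -0.1242]
 [ 0.6355 -0.0871]
 [ 0.5613  0.1492]]
module [ 187  254   62   72 2743] ((0.4778040051460266, 0.20790036022663116), (0.10966284573078156, 0.08881352841854095), 17.228891372680664)
[[0.4123 0.2341]
 [0.4386 0.1492]
 [0.5433 0.1817]
 [0.517  0.2666]] 0.08214134242339848
scene bench z -0.00013016292752687786
[ 209  185  125  176 7422] ((0.523291826248169, 0.06964442133903503), (0.12446200102567673, 0.37200629711151123), 17.39069938659668)
[[ 0.4083  0.2285]
 [ 0.5195 -0.1265]
 [ 0.6383 -0.0893]
 [ 0.5271  0.2657]]
module [ 258  146   73   40 1953] ((0.48084545135498047, 0.20735368132591248), (0.110985666513443, 0.08911631256341934), 16.16422462463379)
[[0.4151 0.2347]
 [0.44   0.1491]
 [0.5465 0.18  ]
 [0.5217 0.2656]] 0.08142633137826889
```

```bash
cat >> h.py <<'E'
TH=np.radians(17.4);O=np.array([.539,.0171,0])
RF=np.array([[np.cos(TH),-np.sin(TH),0],[np.sin(TH),np.cos(TH),0],[0,0,1]])
def f2w(q): return RF@np.array(q,float)+O
def w2f(p): return (np.array(p)-O)@RF
def tcp():
    s=env.sense();M=R.from_euler('xyz',s['tcp_rot']).as_matrix();return s,np.array(s['position']),M
E
python3 - <<'E'
from h import *
np.set_printoptions(precision=4,suppress=True)
for n in ['top','scene']:
    P=np.load('P_%s.npy'%n);F=w2f(P)
    print(n)
    m=(abs(F[...,0])<.045)&(F[...,2]>.058)&(F[...,1]>.05)&(F[...,1]<.115)
    q=F[m]
    for lo in np.arange(-.045,.045,.01):
        a=q[(q[:,0]>=lo)&(q[:,0]<lo+.01)]
        if len(a):print('bar x%.3f'%lo,len(a),a[:,1].min(),np.median(a[:,1]),a[:,1].max(),np.median(a[:,2]),a[:,2].max())
    m=(abs(F[...,0])<.015)&(F[...,2]>.09)&(F[...,1]>-.13)&(F[...,1]<.06)
    q=F[m];print('handle',len(q),q.mean(0),q[q[:,2].argmax()])
    c,b=np.polyfit(q[:,2],q[:,1],1);print('slope',c,'angle',np.degrees(np.arctan2(1,c)), 'lever',np.arctan2(1,c)-np.radians(72), 'via mean', np.arctan2(q[:,2].mean()-.05,q[:,1].mean())-np.radians(72))
    import cv2
    img=cv2.imread('pics/%s0.png'%n)
    print(img.shape)
img=cv2.imread('pics/scene0.png')[200:300,220:350];cv2.imwrite('pics/sc_z.png',cv2.resize(img,None,fx=6,fy=6,interpolation=cv2.INTER_CUBIC))
E
```

```text
top
bar x-0.045 62 0.05053105094252133 0.07108175187466872 0.08508492443332398 0.07294050763216947 0.076089952404651
bar x-0.035 34 0.07428411739768433 0.07916327871304352 0.08531298938991931 0.07294414886903261 0.07621085694912355
bar x-0.025 28 0.07455191047770997 0.07847032942099696 0.0853496757590183 0.07292664807474641 0.07580223536356723
bar x-0.015 27 0.07446452593527286 0.07801735354215707 0.08219803882801287 0.07318988722680952 0.07514203222958293
bar x-0.005 25 0.07433519126332595 0.07796119944668004 0.08168524818734788 0.07240519628981967 0.0757689258849481
bar x0.005 24 0.07448656542636688 0.07802151539039032 0.08191545057975196 0.0724949941797648 0.07501261299499651
bar x0.015 31 0.07434528873510118 0.07857783247417953 0.08526754509691693 0.07229867539213475 0.07755625897676255
bar x0.025 33 0.07428659842632299 0.07923630421693452 0.08526668196846023 0.07247687986516804 0.0767254630987998
bar x0.035 63 0.050219834900847776 0.06777694039910706 0.08206371045437712 0.07320614731660213 0.07577496651598303
handle 366 [-0.0015 -0.0386  0.1295] [-0.0064 -0.0556  0.1593]
slope -
[... 620 characters left out ...]
7926794387 0.0809052332382586 0.07115308064181736 0.07482407968827443
bar x0.005 34 0.0720222692901695 0.07532887713425812 0.07980362120670949 0.07155248009218057 0.07477086900111862
bar x0.015 39 0.07120218880613789 0.07604607354278627 0.0803401060094974 0.07101469350143275 0.07566182863768178
bar x0.025 58 0.07244479381676346 0.0758140533827022 0.0806257464316464 0.0679371759231257 0.07433253376988347
bar x0.035 66 0.0501132047640169 0.07243291648454991 0.08086915399119189 0.07205692549088633 0.07578774178307457
handle 324 [ 0.0026 -0.0475  0.132 ] [-0.0039 -0.0568  0.1567]
slope -0.49601319407753724 angle 116.38201818942994 lever 0.774612346085565 via mean 0.8392864988548858
(480, 640, 3)
```

View pics/sc_z.png

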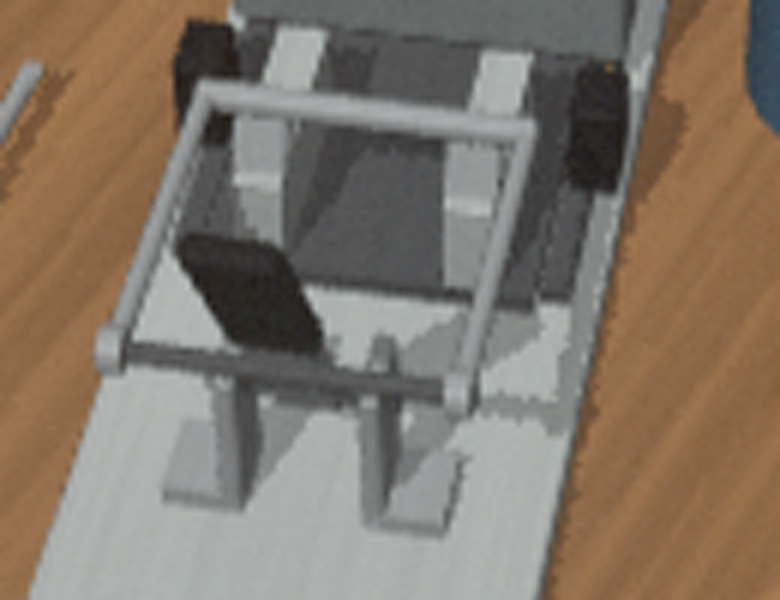

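```bash
cat >> h.py <<'E'
def Rtool(tilt=0,flip=1,yawoff=0):
    # tool x down; tool y along +-fixture y ; tilt>0: gripper top leans to fixture +y
    u=RF[:,1]*flip
    if yawoff: 
        u=R.from_rotvec([0,0,np.radians(yawoff)]).apply(u)
    x=np.array([0,0,-1.]);M=np.stack([x,u,np.cross(x,u)],1)
    if tilt: M=R.from_rotvec(RF[:,0]*-np.radians(tilt)).as_matrix()@M
    return M
def plan(gp,M,depth=.051):
    "gp: world pt to put grasp point at"
    s,p,M0=tcp()
    t=np.array(gp)-M[:,0]*depth
    sh=M0.T@(t-p)/.04
    rv=np.degrees(R.from_matrix(M0.T@M).as_rotvec())/6
    print('shift',np.round(sh,3),'rot',np.round(rv,3),'| grasp now F',np.round(w2f(p+M0[:,0]*depth)*1000,1),'F force',np.round(np.array(s['force'])@RF,2),'t',round(s['clock'],2),'gw',round(s['gripper_width'],3))
    return t
E
python3 - <<'E'
from h import *
np.set_printoptions(precision=4,suppress=True)
s,p,M=tcp();print(M)
for f in (1,-1):
    plan([.55,-.33,.25],Rtool(flip=f))
    plan(f2w([0,.085,.2]),Rtool(flip=f))
w=env.camera('wrist');save(w,'w0')
E=np.array(w['extrinsics']);print(M.T@(E[:3,3]-p),M.T@E[:3,:3])
E
```

```text
[[ 0.0001  0.2617 -0.9651]
 [-0.0001 -0.9651 -0.2617]
 [-1.      0.0001 -0.0001]]
shift [ -0.218  -5.314 -11.111] rot [29.629 -0.001  0.001] | grasp now F [-545.6 -529.6  241.3] F force [-0.94 -0.08  0.38] t 1.1 gw 0.997
shift [  1.031 -15.885 -13.034] rot [29.629 -0.001  0.001] | grasp now F [-545.6 -529.6  241.3] F force [-0.94 -0.08  0.38] t 1.1 gw 0.997
shift [ -0.218  -5.314 -11.111] rot [-0.371 -0.001 -0.001] | grasp now F [-545.6 -529.6  241.3] F force [-0.94 -0.08  0.38] t 1.1 gw 0.997
shift [  1.031 -15.885 -13.034] rot [-0.371 -0.001 -0.001] | grasp now F [-545.6 -529.6  241.3] F force [-0.94 -0.08  0.38] t 1.1 gw 0.997
[-0.0917 -0.0004 -0.0853] [[ 0.0003  0.307  -0.9517]
 [ 1.      0.0002  0.0003]
 [ 0.0003 -0.9517 -0.307 ]]
```

View pics/w0.png

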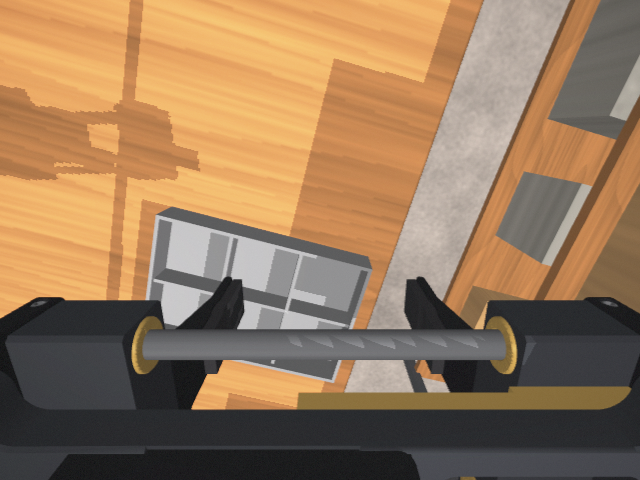

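```bash
cat >> h.py <<'E'
def RX(tilt=0):
    "tool y along fixture +x, pointing down; tilt>0: gripper top leans to fixture +y"
    u=RF[:,0];x=np.array([0,0,-1.]);M=np.stack([x,u,np.cross(x,u)],1)
    return R.from_rotvec(RF[:,0]*-np.radians(tilt)).as_matrix()@M
E
python3 - <<'E'
from h import *
np.set_printoptions(precision=4,suppress=True)
print(RX())
plan([.5,-.3,.24],RX());plan(f2w([0,-.11,.24]),RX())
E
python3 -m handwheel '[0,-1,-1,-1.4,0,0,1, 0,-2,-2,-2.8,0,0,1, 0,-3,-3,-4.2,0,0,1, 0,-3.6,-4,-5.6,0,0,1, 0,-4.3,-5,-7,0,0,1, 0,-5,-6,-8.4,0,0,1, 0,-5.5,-7,-9.8,0,0,1, 0,-6,-8,-11.2,0,0,1]' 20
```

```text
[[ 0.      0.9542  0.299 ]
 [ 0.      0.299  -0.9542]
 [-1.      0.      0.    ]]
shift [  0.032  -6.366 -10.1  ] rot [-15.372   0.     -0.001] | grasp now F [-545.7 -529.7  241.3] F force [0.91 0.74 0.01] t 1.15 gw 1.004
shift [  0.031 -11.014 -13.223] rot [-15.372   0.     -0.001] | grasp now F [-545.7 -529.7  241.3] F force [0.91 0.74 0.01] t 1.15 gw 1.004
clock: 1.95
position: [0.4215, -0.3365, 0.2928]
tcp_rot: [0.568, 1.57, -1.13]
force: [0.5, 0.5, -0.2]
gripper_width: 0.36
```

Run:
```python
from h import *
np.set_printoptions(precision=4,suppress=True)
print(env.sense()['qpos'])
plan(f2w([0,-.14,.24]),RX())
```

```text
[ 0.9542  0.2797 -0.4356  1.8369  0.1353  1.0529  0.3389]
shift [ 0.041  3.253 -5.962] rot [-4.118  0.012 -0.004] | grasp now F [-217.9 -302.3  241.8] F force [ 0.65  0.28 -0.22] t 1.95 gw 0.36
```

```bash
python3 -m handwheel '[0,0.6,-1,-1.4,0,0,1, 0,1.2,-2,-2.8,0,0,1, 0,1.8,-3,-4.1,0,0,1, 0,2.2,-4,-4.1,0,0,1, 0,2.8,-5,-4.1,0,0,1, 0,3.25,-5.96,-4.1,0,0,1, 0,3.25,-5.96,-4.1,0,0,1, 0,3.25,-5.96,-4.1,0,0,1]'
python3 - <<'E'
from h import *
np.set_printoptions(precision=4,suppress=True)
print(env.sense()['qpos'])
plan(f2w([0,-.085,.159]),RX())
w=env.camera('scene');save(w,'s1');
E
```

```text
clock: 2.75
position: [0.5813, -0.118, 0.2922]
tcp_rot: [-1.387, 1.571, -2.659]
force: [-0.9, -0.1, -0.4]
gripper_width: 0.004
[ 0.5788  0.3982 -0.5938  1.7093  0.2449  1.1093  0.2099]
shift [ 2.054 -0.006 -1.415] rot [-0.048  0.     0.002] | grasp now F [  -0.  -141.6  241.2] F force [-0.84  0.17 -0.37] t 2.75 gw 0.004
```

View pics/s1.png

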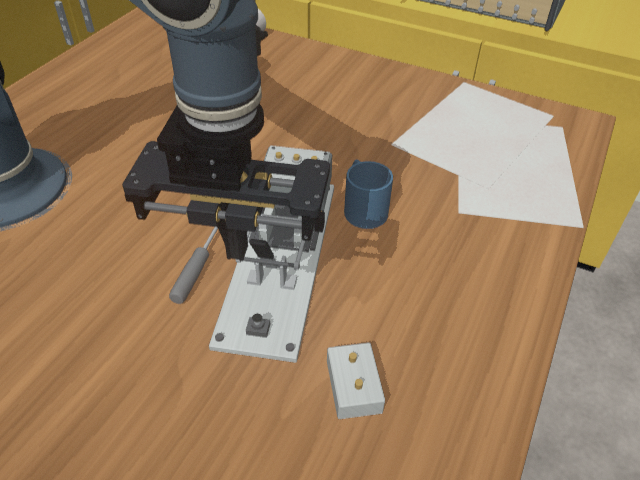

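```bash
python3 -m handwheel '[1,0,-0.5,0,0,0,1, 2.05,0,-1.0,0,0,0,1, 2.05,0,-1.4,0,0,0,1, 2.05,0,-1.4,0,0,0,1]'
python3 - <<'E'
from h import *
plan(f2w([0,-.04,.159]),RX())
E
python3 -m handwheel '[0,0,-0.2,0,0,0,1, 0,0,-0.4,0,0,0,1, 0,0,-0.6,0,0,0,1, 0,0,-0.8,0,0,0,1, 0,0,-1,0,0,0,1, 0,0,-1.2,0,0,0,1, 0,0,-1.2,0,0,0,1]'
python3 - <<'E'
from h import *
plan(f2w([0,.0,.159]),RX())
w=env.camera('scene');save(w,'s2');cv2.imwrite('pics/s2z.png',cv2.resize(w['pixels'][150:310,180:380,::-1],None,fx=3.7,fy=3.7,interpolation=cv2.INTER_CUBIC))
E
```

```text
clock: 3.2
position: [0.564, -0.0642, 0.2109]
tcp_rot: [-2.401, 1.57, 2.61]
force: [0.6, 0.2, -0.2]
gripper_width: 0.004
shift [ 0.022  0.005 -1.127] rot [-0.053 -0.006  0.006] | grasp now F [ -0.5 -85.1 159.9] F force [ 0.62  0.05 -0.23] t 3.2 gw 0.004
clock: 3.9
position: [0.55, -0.0175, 0.2102]
tcp_rot: [-2.897, 1.569, 2.114]
force: [0.3, 0.0, -0.6]
gripper_width: 0.006
shift [ 0.006 -0.009 -0.907] rot [-0.049 -0.013  0.003] | grasp now F [  0.2 -36.2 159.2] F force [ 0.29 -0.08 -0.61] t 3.9 gw 0.006
```

View pics/s2z.png

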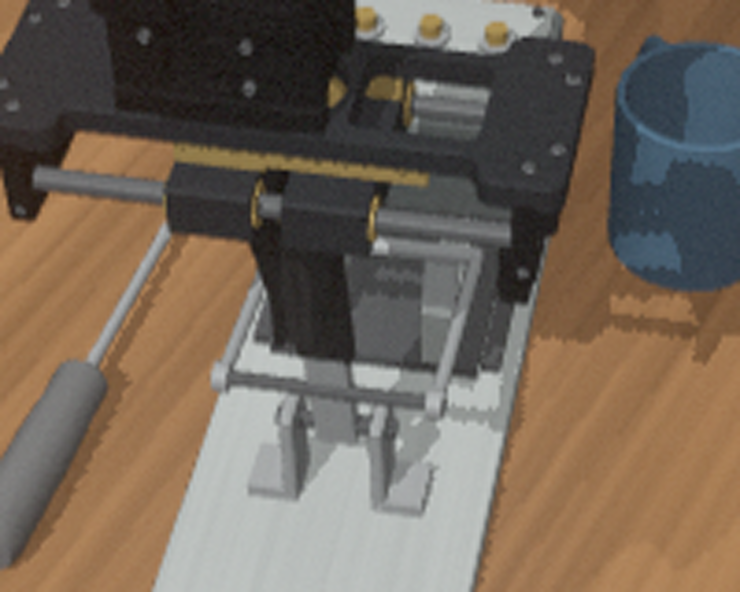

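```bash
python3 -m handwheel '[0,0,-0.15,0,0,0,1, 0,0,-0.3,0,0,0,1, 0,0,-0.45,0,0,0,1, 0,0,-0.6,0,0,0,1, 0,0,-0.75,0,0,0,1, 0,0,-0.9,0,0,0,1, 0,0,-0.9,0,0,0,1]'
python3 - <<'E'
from h import *
plan(f2w([0,.005,.159]),RX())
w=env.camera('scene');save(w,'s3');cv2.imwrite('pics/s3z.png',cv2.resize(w['pixels'][150:310,180:380,::-1],None,fx=3.7,fy=3.7,interpolation=cv2.INTER_CUBIC))
w=env.camera('top')
d=w['depth'];r,c=np.mgrid[0:480,0:640]
E=np.array(w['extrinsics'])
P=np.stack([(c-w['cx'])/w['fx']*d,-(r-w['cy'])/w['fy']*d,-d],-1)@E[:3,:3].T+E[:3,3];F=w2f(P)
for lo in range(-46,46,4):
    m=(abs(F[...,0]-lo/1000)<.002)&(F[...,1]>.08)&(F[...,1]<.115)&(F[...,2]<.085)&(F[...,2]>.053)
    if m.sum():print(lo,m.sum(),np.round(F[m].mean(0)*1000,1),round(F[m][:,2].max()*1000,1))
save(w,'t3')
E
```

```text
clock: 4.65
position: [0.5396, 0.0161, 0.2099]
tcp_rot: [-2.625, 1.57, 2.385]
force: [-0.0, -0.4, -1.0]
gripper_width: 0.004
shift [-0.001 -0.008 -0.154] rot [-0.058 -0.008  0.005] | grasp now F [  0.3  -1.1 158.9] F force [-0.13 -0.34 -1.04] t 4.65 gw 0.004
-46 7 [-44.9  90.4  57.8] 60.4
-42 15 [-42.1  90.4  57.6] 60.1
-38 10 [-37.9  92.6  57.8] 60.5
-34 13 [-33.9  92.2  58.1] 69.1
-30 12 [-29.9  92.9  58.4] 63.1
-26 12 [-25.9  91.8  57.2] 63.6
-22 10 [-21.9  92.7  56.8] 60.9
-18 8 [-18.   93.2  57.7] 59.8
-14 6 [-14.   94.6  58.4] 60.8
-10 4 [-9.3 95.5 57.3] 60.0
-6 2 [-5.2 96.3 56.6] 59.3
-2 1 [-2.4 96.1 58.2] 58.2
```

View pics/s3z.png

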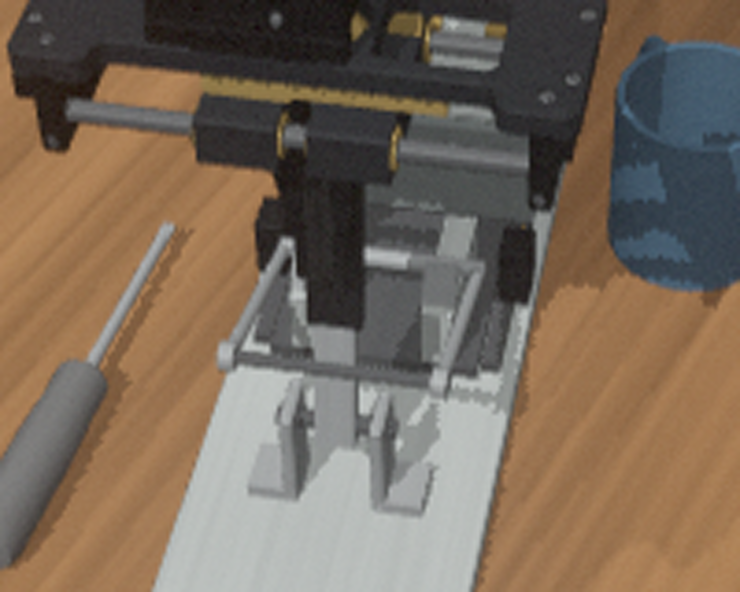

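```bash
python3 -m handwheel '[0,0,0.25,0,0,0,1, -0.6,0,0.25,0,0,0,1, -1.2,0,0.2,0,0,0,1, -1.2,0,-0.6,0,0,0,1, -1.2,0,-1.4,0,0,0,1, -1.2,0,-1.4,0,0,0,1]'
python3 - <<'E'
from h import *
plan(f2w([0,.055,.159]),RX())
w=env.camera('scene');save(w,'s4');cv2.imwrite('pics/s4z.png',cv2.resize(w['pixels'][150:310,180:380,::-1],None,fx=3.7,fy=3.7,interpolation=cv2.INTER_CUBIC))
E
```

```text
clock: 5.35
position: [0.5227, 0.0729, 0.259]
tcp_rot: [2.639, 1.568, 1.371]
force: [-0.2, -0.6, -0.3]
gripper_width: 0.006
shift [ 1.224 -0.03   0.08 ] rot [-0.008 -0.024 -0.013] | grasp now F [  1.2  58.2 208. ] F force [-0.36 -0.5  -0.34] t 5.35 gw 0.006
```

View pics/s4z.png

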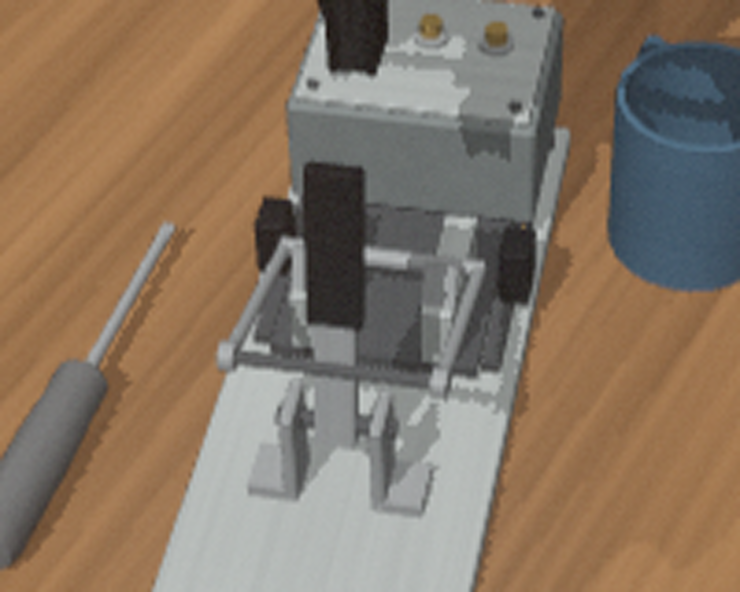

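```bash
python3 -m handwheel '[0.6,-0.03,0.08,0,0,0,1, 1.2,-0.03,0.1,0,0,0,1, 1.2,-0.03,0.1,0,0,0,1]'
python3 - <<'E'
from h import *
s,p,M=tcp();plan(f2w([0,.05,.159]),RX());g=w2f(p+M[:,0]*.051)
for th in list(range(80,172,6))+[174,177,180]:
    a=np.radians(th);C=np.array([100*np.cos(a)+4*np.sin(a),50+100*np.sin(a)-4*np.cos(a)])
    q=np.array([0,C[0]+9.5,C[1]+19])/1000
    print(th,round(a-np.radians(72),2),np.round(M.T@RF@(q-g)/.04,2),np.round(q*1000,1))
E
```

```text
clock: 5.7
position: [0.5225, 0.0619, 0.2073]
tcp_rot: [-1.677, 1.564, -2.954]
force: [-0.9, 0.3, 0.7]
gripper_width: 0.005
shift [-0.067  0.057 -0.058] rot [-0.093 -0.007  0.062] | grasp now F [ -2.7  47.7 156.3] F force [-0.74  0.58  0.72] t 5.7 gw 0.005
80 0.14 [-0.26  0.07  0.42] [  0.   30.8 166.8]
86 0.24 [-0.3   0.07  0.68] [  0.   20.5 168.5]
92 0.35 [-0.32  0.07  0.94] [  0.   10.  169.1]
98 0.45 [-0.31  0.08  1.2 ] [  0.   -0.5 168.6]
104 0.56 [-0.27  0.08  1.46] [  0.  -10.8 167. ]
110 0.66 [-0.2   0.08  1.72] [  0.  -20.9 164.3]
116 0.77 [-0.11  0.09  1.96] [  0.  -30.7 160.6]
122 0.87 [0.01 0.09 2.2 ] [  0.  -40.1 155.9]
128 0.98 [0.15 0.09 2.42] [  0.  -48.9 150.3]
134 1.08 [0.31 0.09 2.62] [  0.  -57.1 143.7]
140 1.19 [0.5  0.1  2.81] [  0.  -64.5 136.3]
146 1.29 [0.7  0.1  2.97] [  0.  -71.2 128.2]
152 1.4 [0.92 0.1  3.12] [  0.  -76.9 119.5]
158 1.5 [1.15 0.11 3.24] [  0.  -81.7 110.2]
164 1.61 [1.4  0.11 3.33] [  0.  -85.5 100.4]
170 1.71 [1.65 0.11 3.4 ] [  0.  -88.3  90.3]
174 1.78 [1.82 0.11 3.43] [  0.  -89.5  83.4]
177 1.83 [1.95 0.11 3.45] [  0.  -90.2  78.2]
180 1.88 [2.08 0.11 3.46] [  0.  -90.5  73. ]
```

```bash
python3 -m handwheel '[-0.2,0.05,0.2,0,0,0,1, -0.26,0.06,0.45,0,0,0,1, -0.3,0.07,0.7,0,0,0,1, -0.32,0.07,0.95,0,0,0,1, -0.31,0.07,1.2,0,0,0,1, -0.27,0.07,1.46,0,0,0,1, -0.2,0.07,1.72,0,0,0,1, -0.11,0.07,1.96,0,0,0,1]'
python3 - <<'E'
from h import *
s,p,M=tcp();plan(f2w([0,-.0307,.1606]),RX());g=w2f(p+M[:,0]*.051)
for th in list(range(116,172,6))+[174,177,180]:
    a=np.radians(th);C=np.array([100*np.cos(a)+4*np.sin(a),50+100*np.sin(a)-4*np.cos(a)])
    q=np.array([0,C[0]+9.5,C[1]+19])/1000
    print(th,round(a-np.radians(72),2),np.round(RX().T@RF@(q-g)/.04,2),np.round(q*1000,1))
w=env.camera('scene');save(w,'s5');cv2.imwrite('pics/s5z.png',cv2.resize(w['pixels'][150:310,180:380,::-1],None,fx=3.7,fy=3.7,interpolation=cv2.INTER_CUBIC))
E
```

```text
clock: 6.5
position: [0.5505, -0.0093, 0.216]
tcp_rot: [1.773, 1.568, 0.499]
force: [-1.0, 4.9, 6.4]
gripper_width: 0.001
shift [ 0.111 -0.078  0.052] rot [-0.065 -0.006 -0.029] | grasp now F [  3.3 -28.6 165. ] F force [0.55 4.96 6.43] t 6.5 gw 0.001
116 0.77 [ 0.11 -0.08  0.05] [  0.  -30.7 160.6]
122 0.87 [ 0.23 -0.08  0.29] [  0.  -40.1 155.9]
128 0.98 [ 0.37 -0.08  0.51] [  0.  -48.9 150.3]
134 1.08 [ 0.53 -0.08  0.71] [  0.  -57.1 143.7]
140 1.19 [ 0.72 -0.08  0.9 ] [  0.  -64.5 136.3]
146 1.29 [ 0.92 -0.08  1.06] [  0.  -71.2 128.2]
152 1.4 [ 1.14 -0.08  1.21] [  0.  -76.9 119.5]
158 1.5 [ 1.37 -0.08  1.33] [  0.  -81.7 110.2]
164 1.61 [ 1.62 -0.08  1.42] [  0.  -85.5 100.4]
170 1.71 [ 1.87 -0.08  1.49] [  0.  -88.3  90.3]
174 1.78 [ 2.04 -0.08  1.52] [  0.  -89.5  83.4]
177 1.83 [ 2.17 -0.08  1.54] [  0.  -90.2  78.2]
180 1.88 [ 2.3  -0.08  1.55] [  0.  -90.5  73. ]
```

View pics/s5z.png

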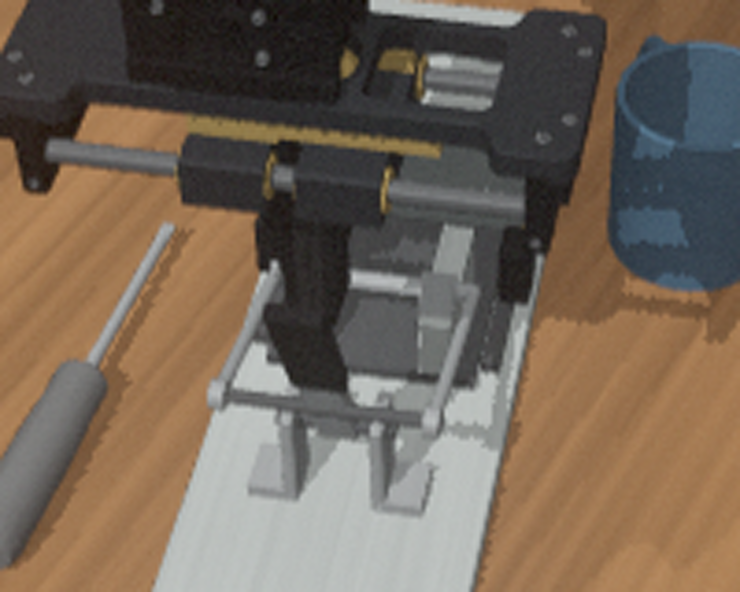

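```bash
python3 -m handwheel '[0.11,-0.04,0.05,0,0,0,1, 0.23,-0.08,0.29,0,0,0,1, 0.37,-0.08,0.51,0,0,0,1, 0.53,-0.08,0.71,0,0,0,1, 0.72,-0.08,0.9,0,0,0,1, 0.72,-0.08,0.9,0,0,0,1]'
cat > arc.py <<'E'
from h import *
import sys
s,p,M=tcp();plan(f2w([0,-.0645,.1363]),RX());g=w2f(p+M[:,0]*.051)
for th in list(range(140,172,6))+[174,177,180,182,184]:
    a=np.radians(th);C=np.array([100*np.cos(a)+4*np.sin(a),50+100*np.sin(a)-4*np.cos(a)])
    q=np.array([0,C[0]+9.5,C[1]+19])/1000
    print(th,round(a-np.radians(72),2),np.round(RX().T@RF@(q-g)/.04,2),np.round(q*1000,1))
w=env.camera('scene');n=sys.argv[1];cv2.imwrite('pics/%sz.png'%n,cv2.resize(w['pixels'][150:350,180:380,::-1],None,fx=3,fy=3,interpolation=cv2.INTER_CUBIC))
E
python3 arc.py s6
```

```text
clock: 7.15
position: [0.5582, -0.0457, 0.186]
tcp_rot: [1.615, 1.568, 0.339]
force: [2.3, 2.4, 2.3]
gripper_width: 0.005
shift [-0.032  0.012 -0.03 ] rot [-0.077 -0.001 -0.025] | grasp now F [ -0.3 -65.7 135. ] F force [2.88 1.6  2.33] t 7.15 gw 0.005
140 1.19 [-0.03  0.01 -0.03] [  0.  -64.5 136.3]
146 1.29 [0.17 0.01 0.14] [  0.  -71.2 128.2]
152 1.4 [0.39 0.01 0.28] [  0.  -76.9 119.5]
158 1.5 [0.62 0.01 0.4 ] [  0.  -81.7 110.2]
164 1.61 [0.87 0.01 0.5 ] [  0.  -85.5 100.4]
170 1.71 [1.12 0.01 0.56] [  0.  -88.3  90.3]
174 1.78 [1.29 0.01 0.6 ] [  0.  -89.5  83.4]
177 1.83 [1.42 0.01 0.61] [  0.  -90.2  78.2]
180 1.88 [1.55 0.01 0.62] [  0.  -90.5  73. ]
182 1.92 [1.64 0.01 0.62] [  0.  -90.6  69.5]
184 1.95 [1.73 0.01 0.62] [  0.  -90.5  66. ]
```

View pics/s6z.png

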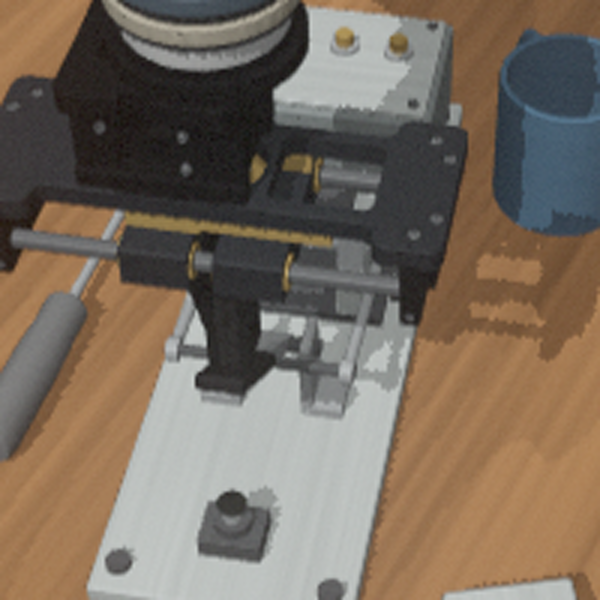

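```bash
python3 -m handwheel '[0.17,0.01,0.14,0,0,0,1, 0.39,0.01,0.28,0,0,0,1, 0.62,0.01,0.4,0,0,0,1, 0.87,0.01,0.5,0,0,0,1, 1.1,0.01,0.56,0,0,0,1, 1.1,0.01,0.56,0,0,0,1]'
python3 arc.py s7
```

```text
clock: 7.8
position: [0.5628, -0.0678, 0.1401]
tcp_rot: [-1.606, 1.567, -2.881]
force: [-0.7, -0.6, -0.3]
gripper_width: 0.008
shift [-1.181  0.057 -0.591] rot [-0.079 -0.001  0.034] | grasp now F [ -2.8 -88.1  89.1] F force [-0.87 -0.38 -0.25] t 7.8 gw 0.008
140 1.19 [-1.18  0.07 -0.59] [  0.  -64.5 136.3]
146 1.29 [-0.98  0.07 -0.42] [  0.  -71.2 128.2]
152 1.4 [-0.76  0.07 -0.28] [  0.  -76.9 119.5]
158 1.5 [-0.53  0.07 -0.16] [  0.  -81.7 110.2]
164 1.61 [-0.28  0.07 -0.06] [  0.  -85.5 100.4]
170 1.71 [-0.03  0.07  0.  ] [  0.  -88.3  90.3]
174 1.78 [0.14 0.07 0.04] [  0.  -89.5  83.4]
177 1.83 [0.27 0.07 0.05] [  0.  -90.2  78.2]
180 1.88 [0.4  0.07 0.06] [  0.  -90.5  73. ]
182 1.92 [0.49 0.07 0.06] [  0.  -90.6  69.5]
184 1.95 [0.58 0.07 0.06] [  0.  -90.5  66. ]
```

View pics/s7z.png

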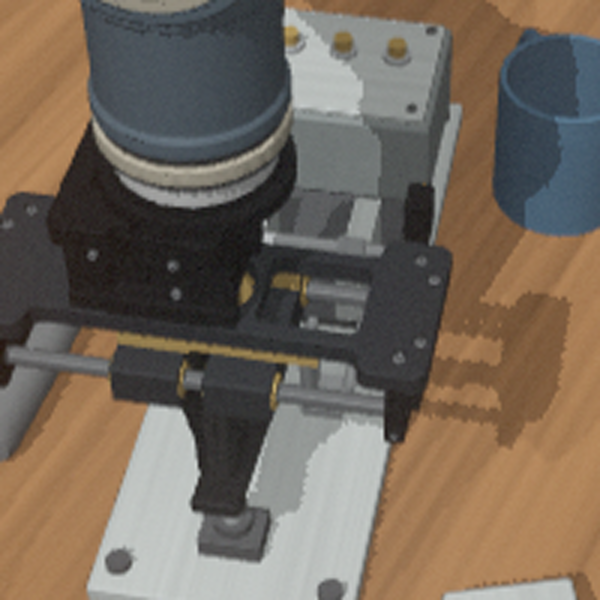

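Run:
```python
from h import *
w=env.camera('top');im=w['pixels'][200:340,180:420,::-1];cv2.imwrite('pics/t7.png',cv2.resize(im,None,fx=3.3,fy=3.3,interpolation=cv2.INTER_CUBIC))
w=env.camera('wrist');save(w,'w7')
print(env.sense()['force'])
```

```text
[-0.08703142 -0.08329831 -0.18114818]
```

View pics/t7.png

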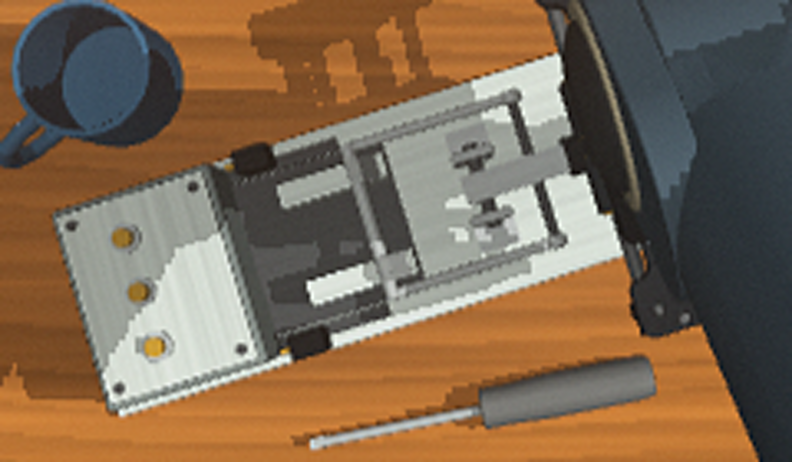

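View pics/w7.png

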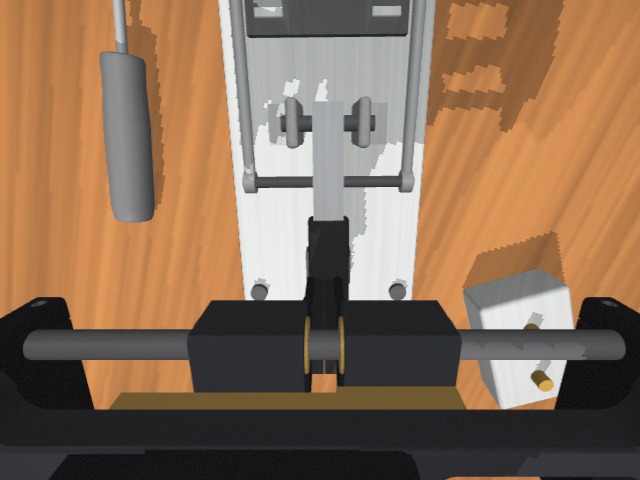

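```bash
cat > bar.py <<'E'
from h import *
import sys
w=env.camera('top')
d=w['depth'];r,c=np.mgrid[0:480,0:640]
E=np.array(w['extrinsics'])
P=np.stack([(c-w['cx'])/w['fx']*d,-(r-w['cy'])/w['fy']*d,-d],-1)@E[:3,:3].T+E[:3,3];F=w2f(P)*1000
for lo in range(-44,46,8):
    for y in range(40,112,4):
        m=(abs(F[...,0]-lo)<4)&(abs(F[...,1]-y)<=2)&(d>0)
        print('%4.0f'%np.median(F[m][:,2]) if m.sum() else '   .',end='')
    print('  x',lo)
print(list(range(40,112,4)))
m=(abs(F[...,0])<50)&(abs(F[...,2]-82)<4)&(F[...,1]>120);print('module y',np.percentile(F[m][:,1],[.5,99.5]),'docked 137..227')
cv2.imwrite('pics/%s.png'%sys.argv[1],cv2.resize(w['pixels'][200:340,180:420,::-1],None,fx=3.3,fy=3.3,interpolation=cv2.INTER_CUBIC))
E
python3 bar.py t8
```

```text
57  55  57  56  57  56  57  57  17  18  20  20  20  20  19  19  20  19  x -44
  12  12  14  48  52  60  59  59  50  49  50  47  34  49  35  48  51  50  x -36
  11  12  14  51  56  62  65  59  51  51  51  51  49  49  51  50  50  50  x -28
  12  12  14  20  20  22  57  58  49  20  20  21  22  22  24  21  22  20  x -20
  11  12  13  21  21  19  56  58  18  20  21  20  19  21  21  21  19  21  x -12
  12  12  14  19  19  19  56  59  18  21  19  20  20  20  20  20  21  21  x -4
  12  12  12  20  20  20  56  58  18  21  19  19  20  22  20  20  20  20  x 4
  13  12  13  20  20  20  56  58  55  20  20  19  20  20  21  20  20  20  x 12
  11  13  13  46  45  58  57  59  49  43  41  38  35  40  48  46  37  36  x 20
  13  12  14  50  55  64  65  61  50  51  50  50  50  49  50  51  49  50  x 28
  14  12  14  36  55  56  58  58  57  20  22  22  22  23  20  19  21  22  x 36
  56  55  53  56  57  55  58  59  19  19  21  19  19  19  19  18  18  20  x 44
[40, 44, 48, 52, 56, 60, 64, 68, 72, 76, 80, 84, 88, 92, 96, 100, 104, 108]
module y [139.71559567 225.49478494] docked 137..227
```

```bash
python3 -m handwheel '[0.07,0.05,0.02,0,0,0,1, 0.14,0.05,0.04,0,0,0,1, 0.2,0.05,0.05,0,0,0,1, 0.25,0.05,0.05,0,0,0,1, 0.25,0.05,0.05,0,0,0,1]'
python3 arc.py s8|grep -E 'shift|177|180'
```

```text
clock: 8.5
position: [0.5662, -0.0681, 0.1315]
tcp_rot: [-1.143, 1.571, -2.417]
force: [-0.1, -0.7, -0.0]
gripper_width: 0.007
shift [-1.395 -0.017 -0.622] rot [-0.071  0.001  0.002] | grasp now F [  0.5 -89.4  80.5] F force [-0.27 -0.61 -0.04] t 8.5 gw 0.007
177 1.83 [ 0.06 -0.01  0.02] [  0.  -90.2  78.2]
180 1.88 [ 0.19 -0.01  0.03] [  0.  -90.5  73. ]
```

```bash
for i in 1; do python3 -m handwheel '[0.03,0,0.01,0,0,0,1, 0.06,0,0.02,0,0,0,1, 0.06,0,0.02,0,0,0,1]'; done; python3 -m handwheel '[0.025,0,0,0,0,0,1, 0.05,0,0,0,0,0,1, 0.05,0,0,0,0,0,1]'; python3 -m handwheel '[0.025,0,0,0,0,0,1, 0.05,0,0,0,0,0,1, 0.05,0,0,0,0,0,1]'
python3 arc.py s8|grep -E 'shift|177|180|18'
```

```text
clock: 8.85
position: [0.5667, -0.0683, 0.1295]
tcp_rot: [1.935, 1.57, 0.661]
force: [0.5, 1.5, 0.8]
gripper_width: 0.005
clock: 9.15
position: [0.5667, -0.0686, 0.1274]
tcp_rot: [1.474, 1.57, 0.199]
force: [1.1, 1.2, 0.8]
gripper_width: 0.003
clock: 9.45
position: [0.5667, -0.0687, 0.1254]
tcp_rot: [1.063, 1.57, -0.212]
force: [1.1, 0.7, 0.3]
gripper_width: 0.005
shift [-1.548 -0.024 -0.641] rot [-0.071  0.002 -0.004] | grasp now F [  0.8 -90.2  74.4] F force [1.31 0.37 0.26] t 9.45 gw 0.005
177 1.83 [-0.1  -0.02 -0.  ] [  0.  -90.2  78.2]
180 1.88 [ 0.03 -0.02  0.01] [  0.  -90.5  73. ]
182 1.92 [ 0.12 -0.02  0.01] [  0.  -90.6  69.5]
184 1.95 [ 0.21 -0.02  0.01] [  0.  -90.5  66. ]
```

View pics/s8z.png

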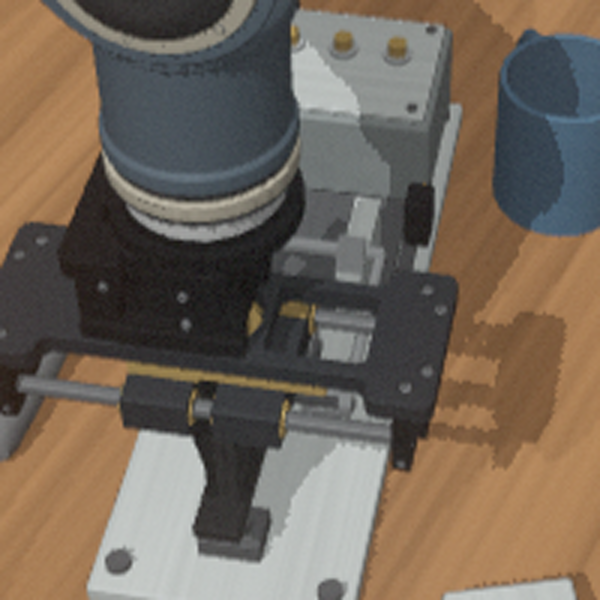

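```bash
python3 -m handwheel '[0.025,0,0,0,0,0,1, 0.025,0,0,0,0,0,1]'|grep -E 'pos|force'; python3 -m handwheel '[0.025,0,0,0,0,0,1, 0.025,0,0,0,0,0,1]'|grep -E 'pos|force'; python3 -m handwheel '[0.025,0,0,0,0,0,1, 0.025,0,0,0,0,0,1]'|grep -E 'pos|force'
```

```text
position: [0.5666, -0.0689, 0.1244]
force: [1.1, 0.7, 2.6]
position: [0.5666, -0.0689, 0.1234]
force: [0.7, -1.0, 1.7]
position: [0.5666, -0.0689, 0.1224]
force: [0.4, -0.3, 1.8]
```

```bash
python3 -m handwheel '[0.02,0,0,0,0,0,1, 0.02,0,0,0,0,0,1]'|grep -E 'pos|force'; python3 -m handwheel '[0.02,0,0,0,0,0,1, 0.02,0,0,0,0,0,1]'|grep -E 'pos|force'
```

```text
position: [0.5666, -0.0689, 0.1216]
force: [0.1, 0.1, 0.9]
position: [0.5666, -0.0689, 0.1208]
force: [0.6, -1.3, 1.9]
```

```bash
python3 -m handwheel '[0.02,0,0,0,0,0,1, 0.02,0,0,0,0,0,1]'|grep -E 'pos|force'; python3 -m handwheel '[0.02,0,0,0,0,0,1, 0.02,0,0,0,0,0,1]'|grep -E 'pos|force'
```

```text
position: [0.5666, -0.0688, 0.1201]
force: [0.3, -1.3, 2.9]
position: [0.5667, -0.0688, 0.12]
force: [-0.2, -1.3, 8.8]
```

Run:
```python
from h import *
w=env.camera('scene')
for q in ['stop','grip']: print(q,env.spot_point(w,q)[:2])
w2=env.camera('wrist');save(w2,'w9')
cv2.imwrite('pics/s9.png',cv2.resize(w['pixels'][260:350,200:320,::-1],None,fx=6,fy=6,interpolation=cv2.INTER_CUBIC))
```

```text
stop []
grip [{'location': [317.6, 251.8], 'score': 0.97}]
```

View pics/s9.png

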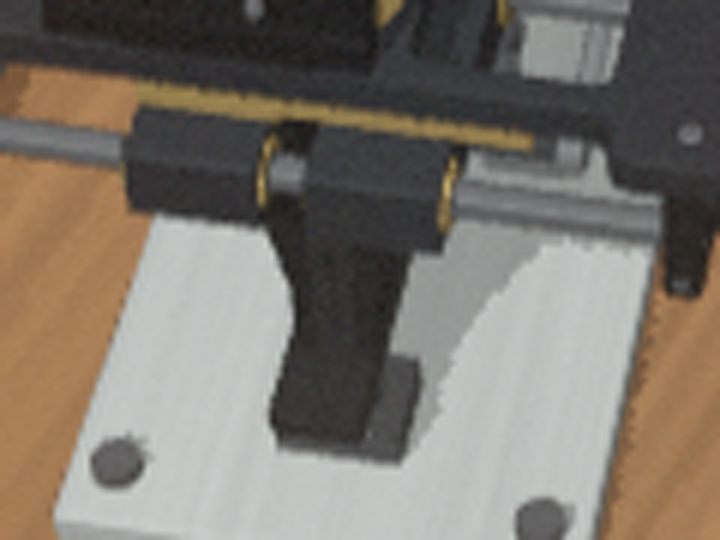

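```bash
python3 -m handwheel '[0.008,0,0,0,0,0,1, 0.008,0,0,0,0,0,1]'|grep -E 'pos|force'; python3 -m handwheel '[-0.3,0,0,0,0,0,1, -1,0,0,0,0,0,1, -2,0,0,0,0,0,1, -3,0,0.3,0,0,0,1, -4,0,1,0,0,0,1, -4,0,1.5,0,0,0,1, -4,0,2,0,0,0,1, -4,0,2,0,0,0,1]'
python3 bar.py t10
python3 - <<'E'
from h import *
w=env.camera('scene')
cv2.imwrite('pics/s10.png',cv2.resize(w['pixels'][180:360,180:400,::-1],None,fx=3.3,fy=3.3,interpolation=cv2.INTER_CUBIC))
d=w['depth'];r,c=np.mgrid[0:480,0:640];E=np.array(w['extrinsics'])
for n,w in (('scene',w),('top',env.camera('top'))):
    d=w['depth'];E=np.array(w['extrinsics'])
    P=np.stack([(c-w['cx'])/w['fx']*d,-(r-w['cy'])/w['fy']*d,-d],-1)@E[:3,:3].T+E[:3,3];F=w2f(P)*1000
    m=(abs(F[...,0])<9)&(F[...,1]>-118)&(F[...,1]<-40)&(F[...,2]>35)&(F[...,2]<80)
    print(n,m.sum(),[ (y,round(np.median(F[m&(abs(F[...,1]-y)<5)][:,2]),1)) for y in range(-115,-40,10) if (m&(abs(F[...,1]-y)<5)).sum()])
print(env.sense()['force'])
E
```

```text
position: [0.5667, -0.0688, 0.12]
force: [-1.2, -1.6, 10.1]
clock: 12.1
position: [0.5892, -0.1488, 0.2771]
tcp_rot: [-1.686, 1.568, -2.965]
force: [-0.2, -0.6, -0.4]
gripper_width: 0.006
  53  54  54  55  55  55  57  57  12  19  19  20  20  19  21  20  21  19  x -44
  12  12  12  43  52  58  58  58  51  48  36  49  49  49  35  50  48  38  x -36
  13  12  13  50  55  62  65  60  50  49  50  49  50  49  50  49  51  50  x -28
  12  12  12  22  20  21  57  59  50  20  21  21  21  22  21  21  21  22  x -20
  13  11  12  20  21  20  38  59  54  19  21  20  19  20  20  20  20  20  x -12
  11  11  13  21  18  20  54  58  37  21  20  20  19  21  20  19  21  20  x -4
  13  11  12  20  20  21  54  58  22  21  19  20  21  19  21  20  20  20  x 4
  12  14  11  19  21  21  55  57  37  20  21  19  21  20  21  19  19  20  x 12
  12  12  12  42  45  59  59  57  50  47  34  38  40  45  49  45  35  37  x 20
  12  11  13  51  55  61  65  61  51  51  51  50  50  50  50  50  50  50  x 28
  14  13  13  45  37  55  55  58  54  21  21  22  21  22  21  23  20  21  x 36
  53  53  53  55  56  56  57  57  16  19  18  19  18  19  19  19  19  20  x 44
[40, 44, 48, 52, 56, 60, 64, 68, 72, 76, 80, 84, 88, 92, 96, 100, 104, 108]
module y [140.52252938 226.30173167] docked 137..227
scene 599 [(-115, np.float64(47.8)), (-105, np.float64(48.5)), (-95, np.float64(48.8)), (-85, np.float64(49.2)), (-75, np.float64(49.8)), (-65, np.float64(50.3)), (-55, np.float64(50.5)), (-45, np.float64(51.3))]
top 412 [(-115, np.float64(48.3)), (-105, np.float64(48.8)), (-95, np.float64(48.9)), (-85, np.float64(49.8)), (-75, np.float64(50.3)), (-65, np.float64(51.1)), (-55, np.float64(51.5)), (-45, np.float64(51.6))]
[-0.03453461  0.36156536 -1.29591332]
```

View pics/s10.png

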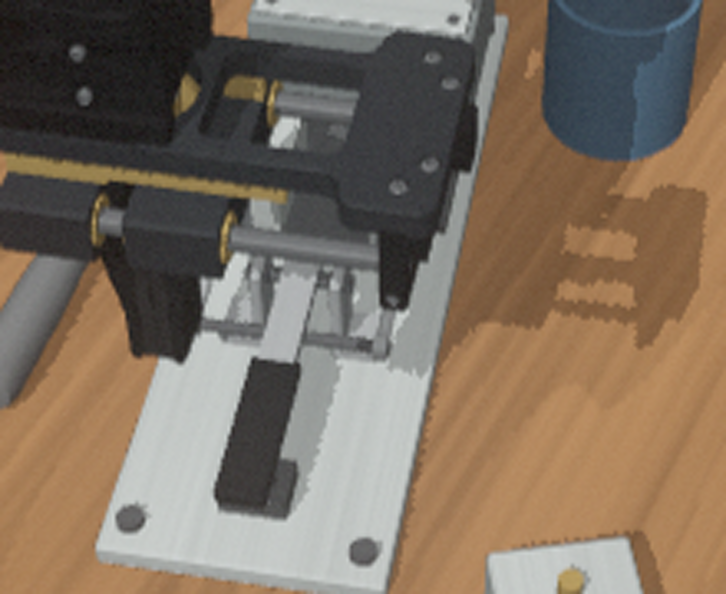

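```bash
python3 -c "
from workcell import env
print(env.job_done(), env.sense()['clock'])"
```

```text
the job is handed in; nothing more can be done
the job is handed in; nothing more can be done
```

The draw latch is closed with the lever on the stop screw, and I handed the job in at about 12 s of robot time. No verdict came back.

**How it was done:**
- **Hooking the bar:** I did not pinch the bar. The 190 mm wide gripper body would have hit the handle. The bar already lay on the hook tips, so I pushed the lever open with the closed fingers. The bar slid over the hooks and dropped behind them: centre about 9 mm beyond the seat, about 54 mm high.
- **Closing the lever:** I then went to the other side of the handle and swung the lever over.
- **Stop screw:** I lowered in steps of 1 mm or less. The force rose from about 2 N to 9–10 N with no further travel, so I took that as the stop screw. I then withdrew.

**Last checks, with the robot clear of everything:**

| Check | Reading |
|---|---|
| Bar | behind the hooks, top at about 58 mm (seated) |
| Carriage | about 1 mm from docked; 1.4 mm from the module's centre, its near edge alone read 3.5 mm |
| Lever | about 3° past level (about 1.94 rad) |
| Wrist force | about 1 N, which is noise |

- **Early doubt:** midway through the swing a picture looked as if the bar had slipped off the hooks. The depth measurement showed it behind them with the carriage drawn in.
- **Not measured directly:** the residual force on the stop screw after letting go. I inferred it from the contact I felt and the handle not springing back. I also did not re-measure the mug, spare module and screwdriver. The robot stayed clear of them, and the parts of them I could see in the pictures looked unmoved.

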